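Clamp a re-glued notebook in the bench screw press

TASK

The notebook has just had its cover re-glued: push it flat along the press bed under the platen until its back edge sits square against the stop. Then wind the crank clockwise until the platen just touches the notebook, add a further quarter turn and no more, and let go of the crank. Do not disturb the things lying beside the press.

Things in the scene. Friction and masses are not known exactly. Their poses are not given: they have to be found in the camera images.
- press: Small bench screw press, fixed: light wood runners and beam, steel columns, dark wood platen, crank on top. Origin on the desk below the spindle; x points from the open front (robot's side) to the back, y left, z up. Crank clockwise from above lowers the platen 12 mm a turn. Its spring is preloaded: at touch it presses with 53 N at once, then 73 N more a quarter turn. The screw holds itself.
- beam (a point): Centre of the top of the press's wooden cross beam, 104 mm above the desk: 40 mm deep in x, 206 mm wide in y, underside 72 mm above the desk; rounded nuts on its ends up to 116 mm. Columns 16 mm thick at y = +-83 mm carry it. The platen hangs under it: 80 mm in x, 110 mm in y, centred, starting 3 to 16 mm above the notebook's top level (touch after 0.3 to 1.3 turns).
- spindle_hub (a point): Top of the steel spindle hub (26 mm across) on the crank's axis, above the middle of the beam, 125 mm above the desk. It does not rise or sink.
- stop (a point): Foot of the front face of the wooden stop rail across the back of the plywood bed, 50 mm behind the spindle axis; rail 124 mm long, 16 mm high. The bed is 140 mm wide and reaches 215 mm forward from here; its top (this point's height) is 10 to 14 mm above the desk, different each time. Axes as the press.
- notebook: Brown pocket notebook with elastic band, loose on the bed, its back part under the beam: 148 mm along its x, 105 mm along y, 13 mm thick, 0.2 to 0.4 kg. Origin at the centre of its underside (on the bed). Its x points to the back of the press within 0.1 rad. It starts 35 to 65 mm short of the stop; against the stop its origin is 24 mm in front of the spindle axis.
- crank_knob (a point): Centre of the upright dark knob on the crank: 21 mm thick, 40 mm high, spinning freely on its pin, so a fixed wrist can lead it round. Circles the spindle at 55 mm, always 140 mm above the desk (arm below it ends at 119). At the start anywhere but in front. Turning takes up to 6 N while the platen is free; touch adds 2 N at once, then 1.6 N per radian more.
- washi_a: Roll of beige paper tape lying on the desk left of the press, 43 mm across, 15 mm high; origin at the centre of its underside. Bystander.
- eraser: Eraser in a card sleeve lying on the desk right of the press, 18 x 42 x 12 mm; origin at the centre of its underside. Bystander.
- binder_clip: Black binder clip standing on the desk left of the press, 21 x 32 x 27 mm; origin at the centre of its underside. Bystander.
There are look-alikes about, which are no part of the job. Of the things shaped like the notebook, the brown one is meant.

How it is judged (in metres and radians):
On the way, in this order (a step that is already met when the one before it is completed fails the run):
1. the notebook lies square against the back stop, the platen still clear of it (x of notebook in the frame of press between -0.03 and -0.018 m and angle between the x axis of notebook and the x axis of press, either way round below 0.07 rad and contact force between press and notebook below 1 N), for 0.2 s.
2. the platen has come down into contact with the notebook (contact force between press and notebook above 4 N), for 0.1 s.
At the end, for the whole second after the job is handed in: The notebook lies flat and square (0.07 rad) against the back stop (within 6 mm), and the platen presses it with 100 to 150 N, the force of about 1/6 to 1/3 turn past first touch (a quarter turn gives 125 N) (x of notebook in the frame of press between -0.03 and -0.018 m and angle between the x axis of notebook and the x axis of press, either way round below 0.07 rad and angle between notebook's own z axis and vertical below 0.06 rad and contact force between press and notebook between 100 and 150 N).
It fails at once if the press is over-tightened (contact force between press and notebook above 178 N).
It fails at once if a bystander is moved (distance of any of washi_a, eraser, binder_clip from where it was at the start of the episode above 0.02 m).
It also fails if it takes over 70 s, if anything falls off the work surface, if the arm or the gripper's body presses on something with over 40 N, if the wrist force passes 120 N, or if a joint passes its speed limit or range.

ROBOT

A 6-joint arm with a two-finger parallel gripper is mounted at the origin on a cart in front of the work surface, level with it; the furniture and walls round the work are solid. World frame = base frame: x ahead of the robot, y to its left, z up, the work surface at z = 0. Lengths are in m, angles in degrees, forces in N, time in s.
With the tool pointing down it reaches from about 0.4 to 0.825 m from the base axis. Payload 7 kg.
Tool frame: the origin (TCP) lies midway between the tips of the shut fingers; the grasp point (between the pads) lies 19 mm behind it; z points along the fingers, y is the line along which they close (so a half turn about z gives the same grasp; the last joint's range is limited). The gripper opens to 88 mm and grips with 3 to 60 N. Pads are 19 mm wide; open, the fingers measure 130 mm over their backs; the gripper's body (78 mm by 193 mm) begins 47 mm behind the grasp point.
Start: joints at [-58.321, 20.546, 0.682, 0, -70.136, -16.507], TCP at [0.177, -0.651, 0.227] pointing down, gripper open.
Joint ranges: [-176.03, 176.03], [-82.01, 121.73], [-58.28, 71.71], [-173.87, 95.51], [-174.79, -0.11], [-173.66, 173.66]. Speed limits (degrees/s): [136.94, 136.94, 172.46, 180, 180, 180].

INTERFACE

Orientations are given as a 3x3 rotation matrix whose columns are the frame's x, y, z axes.
In Python, from rig import robot gives the robot as it stands. Calls block until the motion is done:
- robot.goto(position, orientation): joint-space move of the TCP to a pose.
- robot.servo_line(position, ori=None, speed=0.15): straight line of the TCP; ori=None keeps the orientation; speed is the mean speed in m/s.
- robot.movej(angles): joint-space move.
- robot.move_gripper(opening): opening from 0.0 (shut) to 1.0 (fully open); the grip force is fixed at half the most; returns when the fingers have stopped.
- robot.dwell(seconds).
- robot.ik(position, orientation): joint angles nearest the present ones, or None.
- robot.grab_frame(name): name is "scene" or "top"; returns (picture, depth): 400x640x3 uint8, red, green, blue; 400x640 float32, m along the optical axis (not along the pixel's ray), 0 where there is no reading.
- robot.camera_info(name): a dict with "vfov" (degrees; the focal length in pixels is half the picture's height over the tangent of half this angle, whatever the lens; pixels are square), "cx", "cy" (the principal point, pixels), "view" (4x4, takes a point from world to camera coordinates). Camera axes: x right, y down, z forward; pixel columns grow to the right and rows downward; lengths in m; the calibration is good to about 2 mm. A picture is of the moment at which its call begins. camera_info takes no time and is no camera call.
A pose or a line that the arm cannot do raises robot.Unreachable and nothing moves.
- robot.job_done(): hands the job in; it is judged then, once.
Readings, each from a call of its own:
- robot.read_t(): time.
- robot.read_qpos(): joint angles.
- robot.read_qvel(): joint speeds.
- robot.read_effort(): joint torques, N m.
- robot.read_position(): TCP position.
- robot.read_tcp_rot(): TCP orientation.
- robot.read_force(): force on the tool from outside, world axes, zero at the start.
- robot.read_ft_torque(): the same for the moment, N m.
- robot.read_grip_width(): opening from 0.0 (shut) to 1.0 (fully open).
- robot.read_finger_force(): force on a finger pad.
Only numpy, scipy, OpenCV 4.12 (cv2) and the standard library are available. Lean on these libraries where they do the work, as an engineer would, in place of code of your own. Each camera call takes 0.05 s, during which the arm holds its last target. There are 200 camera calls.

## Working session

There is one attempt and no reset: what is moved stays moved. The work goes in short steps, each a Python script; the robot and the scene stay as the last script left them, time stands still between calls to the robot, and variables do not carry over. Pictures are saved under pics/ and viewed, at most 10 in all, crops included, and the job is handed in when it is done.

```bash
ls; mkdir -p pics; python3 - <<'E'
from rig import robot
import cv2,numpy as np
for n in("scene","top"):
    p,d=robot.grab_frame(n); i=robot.camera_info(n)
    cv2.imwrite(f"pics/{n}0.png",cv2.cvtColor(p,cv2.COLOR_RGB2BGR)); np.savez(f"{n}0.npz",p=p,d=d)
    print(n,i["vfov"],i["cx"],i["cy"]); print(np.round(i["view"],4)); print((d>0).mean())
print(robot.read_t(),robot.read_tcp_rot())
E
```

```text
pics
scene 48.1722472413911 317.20726624686415 199.57801615403838
[[-0.822  -0.5694  0.0089  0.4993]
 [-0.2697  0.3755 -0.8867  0.24  ]
 [ 0.5015 -0.7313 -0.4623  0.7081]
 [ 0.      0.      0.      1.    ]]
0.9960546875
top 43.7518720113212 317.0021654619427 199.2848304292863
[[ 0.026  -0.9994  0.0222  0.0308]
 [-0.98   -0.0299 -0.1966  0.5731]
 [ 0.1971 -0.0166 -0.9802  1.2338]
 [ 0.      0.      0.      1.    ]]
0.99604296875
0.1 [[-9.65166218e-01 -2.61636873e-01 -5.64874977e-04]
 [-2.61637423e-01  9.65165203e-01  1.41037859e-03]
 [ 1.76190628e-04  1.50904220e-03 -9.99998846e-01]]
```

View pics/scene0.png

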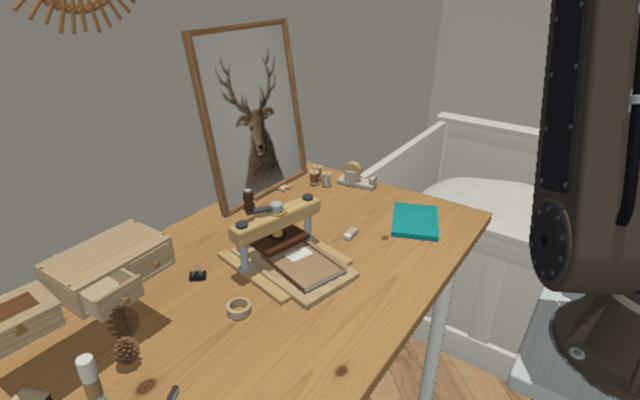

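View pics/top0.png

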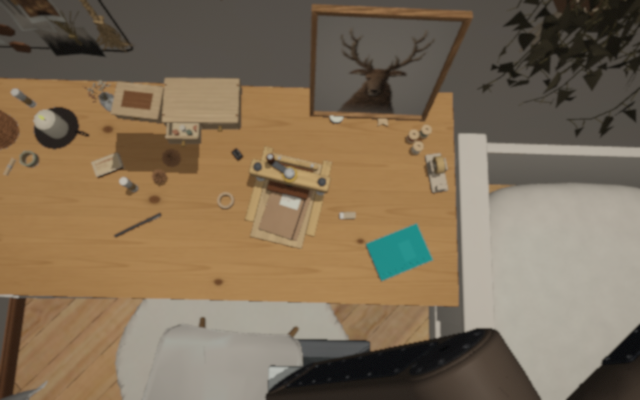

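The top view shows the press at about (288,185) and the brown notebook on its bed at about (285,212). The teal book at (398,252) is the look-alike. The knob is at about (271,158) and the hub at (289,173). The tape is at (226,200), the clip at (237,154) and the eraser at (347,216). I'll confirm this in one enlarged crop and measure from it.

```bash
cat > h.py <<'E'
import numpy as np,cv2
from rig import robot
def cam(n):
    i=robot.camera_info(n); return 200/np.tan(np.radians(i["vfov"]/2)),i["cx"],i["cy"],np.array(i["view"])
def cloud(n,d):
    f,cx,cy,V=cam(n); v,u=np.mgrid[:400,:640]
    P=np.stack([(u-cx)/f*d,(v-cy)/f*d,d],-1); return (P-V[:3,3])@V[:3,:3]
def ray(n,u,v,z):
    f,cx,cy,V=cam(n); R=V[:3,:3]; o=-R.T@V[:3,3]; r=R.T@np.array([(u-cx)/f,(v-cy)/f,1]); return o+r*(z-o[2])/r[2]
def proj(n,P):
    f,cx,cy,V=cam(n); c=np.asarray(P)@V[:3,:3].T+V[:3,3]; return c[...,:2]/c[...,2:]*f+[cx,cy]
E
python3 - <<'E'
from h import *
T=np.load("top0.npz");S=np.load("scene0.npz")
a=cv2.resize(T["p"][140:252,215:365],None,fx=4,fy=4,interpolation=cv2.INTER_CUBIC)
b=cv2.resize(S["p"][180:312,215:365],None,fx=4,fy=4,interpolation=cv2.INTER_CUBIC)
b=cv2.resize(b,None,fx=.66,fy=.66); a=cv2.resize(a,(400,int(448*2/3)))
im=np.zeros((360,800,3),np.uint8); im[:a.shape[0],:400]=a; im[:b.shape[0],400:400+b.shape[1]]=b[:360]
cv2.imwrite("pics/crop1.png",im[...,::-1])
C=cloud("top",T["d"])
roi=np.zeros((400,640),bool);roi[140:252,215:365]=1
z=C[...,2]
print("desk z",np.median(z[225:245,230:245]))
for lo,hi in((.095,.11),(.11,.122),(.122,.132),(.134,.18),(.02,.032),(.005,.018),(.05,.09)):
    m=roi&(z>lo)&(z<hi); n,l,s,c=cv2.connectedComponentsWithStats(m.astype(np.uint8))
    for k in range(1,n):
        if s[k,4]>=12:
            Q=C[l==k]; r=cv2.minAreaRect(Q[:,:2].astype(np.float32)*1000)
            print(lo,s[k,4],"px",c[k].round(1),"med",np.median(Q,0).round(4),"rect mm",np.round(r[0],1),np.round(r[1],1),round(r[2],1),"z",np.percentile(Q[:,2],[5,95]).round(4))
E
```

```text
desk z 0.0005219253528651545
0.095 964 px [291.  176.2] med [0.6201 0.1023 0.1041] rect mm [623.6 118.3] [206.  42.] 78.0 z [0.0983 0.1086]
0.11 77 px [279.4 166.9] med [0.6387 0.1447 0.1185] rect mm [639.7 144.1] [39.6 16. ] 58.9 z [0.115  0.1216]
0.11 58 px [257.7 166.1] med [0.6406 0.1978 0.1131] rect mm [640.5 198. ] [20.6 21.5] 29.9 z [0.1105 0.118 ]
0.11 26 px [290.1 177.2] med [0.6134 0.1164 0.115 ] rect mm [614.1 115.5] [11.8 26.9] 18.9 z [0.1102 0.1211]
0.11 61 px [321.9 181.5] med [0.6058 0.0368 0.1143] rect mm [605.5  36.7] [21.4 21.4] 44.2 z [0.1107 0.1195]
0.122 75 px [289.1 172.2] med [0.6243 0.1189 0.1252] rect mm [624.5 120.9] [28.1 24.1] 80.3 z [0.1225 0.1282]
0.134 71 px [270.4 158.4] med [0.6487 0.1645 0.158 ] rect mm [651.4 164.1] [17.7 18.9] 52.7 z [0.1397 0.1653]
0.02 204 px [296.8 162.5] med [0.6771 0.1015 0.0273] rect mm [677.9 105.1] [121.4  14.5] 78.3 z [0.0219 0.0308]
0.02 1591 px [284.6 214.7] med [0.5349 0.1308 0.0253] rect mm [548.4 127.2] [108.2 139.2] 73.4 z [0.0212 0.0293]
0.005 349 px [302.5 162.3] med [0.683  0.0543 0.0105] rect mm [686.4 104.3] [196.   42.6] 77.5 z [0.0062 0.0151]
0.005 86 px [237.3 154.2] med [0.6992 0.2666 0.0113] rect mm [701.6 267.6] [34.3 22.8] 36.8 z [0.0058 0.0164]
0.005 1759 px [281.7 215.9] med [0.534  0.1647 0.0112] rect mm [537.  135.8] [194.5 166.1] 78.0 z [0.0065 0.0157]
0.005 114 px [225.2 200.3] med [0.5704 0.2909 0.0141] rect mm [570.1 291.7] [43.2 47. ] 22.1 z [0.0063 0.0174]
0.005 109 px [347.7 215.1] med [ 0.5405 -0.0374  0.0117] rect mm [541.8 -36.6] [21.5 40.8] 1.8 z [0.0068 0.016 ]
0.05 47 px [268.2 180. ] med [0.6157 0.1687 0.0802] rect mm [615.7 179.8] [62.   9.3] 80.4 z [0.0501 0.0894]
0.05 189 px [295.8 189.3] med [0.5954 0.1053 0.0527] rect mm [590.2  88.1] [134.1  26.4] 78.9 z [0.0502 0.0873]
```

View pics/crop1.png

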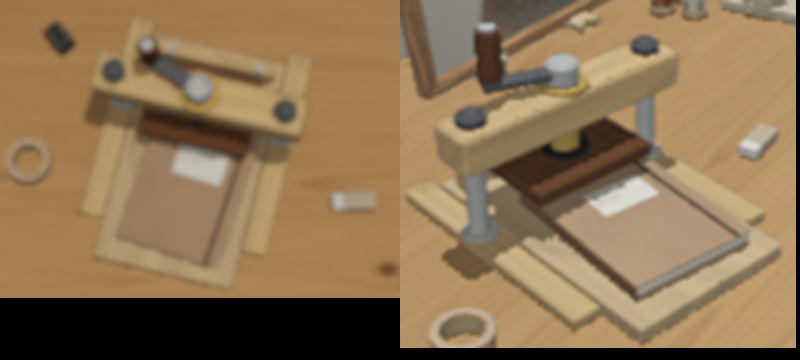

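The crop confirms it: the brown notebook lies on the press bed, and the knob is at back-left. All the sizes match (nuts 165 mm apart, knob radius about 53 mm, rail 121 mm). Next I'll get the notebook's front edge in the press frame, then push.

```bash
cat >> h.py <<'E'
O=np.array([.6238,.1184]); X=np.array([.977,-.212]);X/=np.linalg.norm(X); Y=np.array([-X[1],X[0]])
def W(x,y,z): return [*(O+x*X+y*Y),z]
def L(P): return np.stack([(P[...,:2]-O)@X,(P[...,:2]-O)@Y,P[...,2]],-1)
R0=np.array([[-X[0],Y[0],0],[-X[1],Y[1],0],[0,0,-1.]])
def nb(d):
    C=L(cloud("top",d)); C=C[(abs(C[...,1])<.075)&(C[...,0]>-.20)&(C[...,0]<.12)]
    bed=C[(C[:,0]<-.1)&(C[:,2]>.005)&(C[:,2]<.034)]; print("bed z hist",np.histogram(bed[:,2],np.arange(.006,.034,.002)))
    N=C[(C[:,2]>.0195)&(C[:,2]<.033)&(C[:,0]<-.045)]
    print("x by y:",[(round(y,3),round(float(np.percentile(N[abs(N[:,1]-y)<.005][:,0],2)),4)) for y in np.arange(-.055,.06,.01) if (abs(N[:,1]-y)<.005).sum()>3])
    print("y by x:",[(round(x,3),*np.percentile(N[abs(N[:,0]-x)<.006][:,1],[2,98]).round(4)) for x in np.arange(-.15,-.05,.015) if (abs(N[:,0]-x)<.006).sum()>3])
    S=C[(C[:,0]>.03)&(C[:,2]>.02)&(C[:,2]<.034)]; print("rail x",np.percentile(S[:,0],[2,50,98]))
    Pl=C[(C[:,0]<-.025)&(C[:,2]>.032)&(C[:,2]<.068)]; print("platen",len(Pl),np.percentile(Pl[:,0],[2,50,98]).round(4),np.percentile(Pl[:,1],[2,98]).round(4),"z",np.percentile(Pl[:,2],[5,25,50,75,95]).round(4))
E
python3 - <<'E'
from h import *
nb(np.load("top0.npz")["d"])
for p in (W(-.175,0,.2),W(-.11,0,.016),W(0.016,.051,.13),W(-.055,0,.13),W(.055,0,.13)): print(robot.ik(p,R0))
E
```

```text
bed z hist (array([ 56, 101, 175, 171, 116,  50,  25,  68, 139, 197, 149,  88,  17,
         5]), array([0.006, 0.008, 0.01 , 0.012, 0.014, 0.016, 0.018, 0.02 , 0.022,
       0.024, 0.026, 0.028, 0.03 , 0.032, 0.034]))
x by y: [(np.float64(-0.055), -0.142), (np.float64(-0.045), -0.1462), (np.float64(-0.035), -0.1454), (np.float64(-0.025), -0.1441), (np.float64(-0.015), -0.1438), (np.float64(-0.005), -0.1433), (np.float64(0.005), -0.1417), (np.float64(0.015), -0.1417), (np.float64(0.025), -0.14), (np.float64(0.035), -0.1404), (np.float64(0.045), -0.1402)]
y by x: [(np.float64(-0.15), np.float64(-0.0509), np.float64(0.0407)), (np.float64(-0.135), np.float64(-0.0519), np.float64(0.0489)), (np.float64(-0.12), np.float64(-0.054), np.float64(0.0479)), (np.float64(-0.105), np.float64(-0.0545), np.float64(0.0463)), (np.float64(-0.09), np.float64(-0.055), np.float64(0.0452)), (np.float64(-0.075), np.float64(-0.0564), np.float64(0.0445)), (np.float64(-0.06), np.float64(-0.0575), np.float64(0.043))]
rail x [0.04931761 0.05536954 0.06204399]
platen 264 [-0.1149 -0.0334 -0.0253] [-0.0535  0.051 ] z [0.0418 0.0469 0.049  0.0508 0.0532]
[  42.57314695    2.99181866  -25.55434882    0.          -61.45383251
 -144.81600652]
[ 3.63416842e+01  2.10162629e+01 -3.11885574e+01 -2.54444375e-14
 -3.77951797e+01 -1.38584544e+02]
[  30.8392854    24.13900144   -7.00255384    0.          -58.85844472
 -133.08214498]
[  32.0019525    16.738325    -18.40652356    0.          -54.85515144
 -134.24481208]
[  25.19060815   25.43336048   -4.88899603    0.          -59.67764349
 -127.43346772]
```

```bash
cat >> h.py <<'E'
RF=R0@np.diag([-1,-1,1.])
E
python3 - <<'E'
from h import *
robot.move_gripper(0)
robot.goto(W(-.175,-.002,.2),RF)
robot.servo_line(W(-.175,-.002,.018),speed=.15)
f0=np.array(robot.read_force()); print("f0",f0)
robot.servo_line(W(-.125,-.002,.018),speed=.06)
x=-.125
for k in range(20):
    x+=.0015; robot.servo_line(W(x,-.002,.018),speed=.04)
    f=np.array(robot.read_force())-f0; p=L(np.array(robot.read_position()))
    print(round(x,4),p.round(4),"Fx",round(float(f[:2]@X),1),"Fz",round(float(f[2]),1))
    if -f[:2]@X>9: break
_,d=robot.grab_frame("top"); nb(d); print(robot.read_t())
E
```

```text
f0 [0.20556886 0.94098631 0.23700494]
-0.1235 [-0.1237 -0.002   0.018 ] Fx -1.1 Fz -0.4
-0.122 [-0.1221 -0.0021  0.018 ] Fx -2.2 Fz 1.4
-0.1205 [-0.1204 -0.0021  0.018 ] Fx -1.9 Fz 0.0
-0.119 [-0.1188 -0.002   0.018 ] Fx -1.1 Fz 0.8
-0.1175 [-0.1173 -0.002   0.018 ] Fx -0.6 Fz -0.3
-0.116 [-0.1158 -0.0019  0.018 ] Fx -1.0 Fz -0.1
-0.1145 [-0.1143 -0.0019  0.018 ] Fx -1.3 Fz -0.1
-0.113 [-0.1128 -0.0019  0.018 ] Fx -1.3 Fz -0.6
-0.1115 [-0.1113 -0.0019  0.018 ] Fx -0.2 Fz 1.0
-0.11 [-0.1099 -0.002   0.018 ] Fx -0.9 Fz 0.2
-0.1085 [-0.1085 -0.0021  0.018 ] Fx -3.0 Fz 1.0
-0.107 [-0.1082 -0.0026  0.0178] Fx -8.7 Fz 5.0
-0.1055 [-0.108  -0.003   0.0178] Fx -14.5 Fz 10.0
bed z hist (array([ 49,  86, 151, 175, 116,  48,  13,   2,   0,   0,   0,   0,   0,
         0]), array([0.006, 0.008, 0.01 , 0.012, 0.014, 0.016, 0.018, 0.02 , 0.022,
       0.024, 0.026, 0.028, 0.03 , 0.032, 0.034]))
x by y: [(np.float64(-0.055), -0.096), (np.float64(-0.045), -0.096), (np.float64(-0.035), -0.0972)]
y by x: [(np.float64(-0.09), np.float64(-0.0553), np.float64(-0.0386)), (np.float64(-0.075), np.float64(-0.0539), np.float64(-0.0405)), (np.float64(-0.06), np.float64(-0.055), np.float64(-0.0378))]
rail x [0.04666799 0.05496787 0.06186049]
platen 51 [-0.0396 -0.0329 -0.0256] [-0.055  -0.0336] z [0.0425 0.0481 0.049  0.0504 0.0536]
10.1667
```

The push stopped hard at x = -0.108, exactly where it should. I'll back off, verify with an image and measure the knob and platen.

```bash
python3 - <<'E'
from h import *
robot.servo_line(W(-.15,-.002,.018),speed=.1)
robot.servo_line(W(-.15,-.002,.23),speed=.25)
robot.goto(W(.017,.19,.25),RF); robot.move_gripper(.55)
for n in("scene","top"):
    p,d=robot.grab_frame(n); np.savez(f"{n}1.npz",p=p,d=d)
    if n=="top": nb(d)
    C=L(cloud(n,d)); m=(C[...,2]>.135)&(C[...,2]<.17)&(np.hypot(C[...,0],C[...,1])<.08)
    K=C[m]; print(n,"knob n",m.sum(),K.mean(0).round(4) if m.sum() else "",[np.percentile(K[:,i],[3,97]).round(4) for i in range(3)] if m.sum() else "")
    sl=np.s_[130:252,195:375] if n=="top" else np.s_[180:312,205:385]
    cv2.imwrite(f"pics/{n}1.png",cv2.resize(p[sl],None,fx=3,fy=3,interpolation=cv2.INTER_CUBIC)[...,::-1])
a,b=cv2.imread("pics/top1.png"),cv2.imread("pics/scene1.png")
cv2.imwrite("pics/both1.png",cv2.resize(np.vstack([a,b[:, :540]]),None,fx=.75,fy=.75))
print(robot.read_t())
E
```

```text
scene knob n 170 [0.0129 0.0564 0.1512] [array([0.0071, 0.0218]), array([0.0464, 0.0631]), array([0.1363, 0.1641])]
bed z hist (array([ 83, 197, 373, 335, 232,  92,  16,   1,   2,   0,   0,   0,   0,
         0]), array([0.006, 0.008, 0.01 , 0.012, 0.014, 0.016, 0.018, 0.02 , 0.022,
       0.024, 0.026, 0.028, 0.03 , 0.032, 0.034]))
x by y: [(np.float64(-0.055), -0.096), (np.float64(-0.045), -0.0954), (np.float64(-0.035), -0.0965), (np.float64(-0.025), -0.0965), (np.float64(-0.015), -0.0974), (np.float64(-0.005), -0.0966), (np.float64(0.005), -0.1029), (np.float64(0.015), -0.0965), (np.float64(0.025), -0.0965), (np.float64(0.035), -0.0971), (np.float64(0.045), -0.0956)]
y by x: [(np.float64(-0.09), np.float64(-0.0538), np.float64(0.0475)), (np.float64(-0.075), np.float64(-0.0526), np.float64(0.0473)), (np.float64(-0.06), np.float64(-0.0534), np.float64(0.0483))]
rail x [0.04631318 0.05388691 0.06220049]
platen 253 [-0.04   -0.0333 -0.0253] [-0.0533  0.0508] z [0.0434 0.0471 0.0488 0.0509 0.053 ]
top knob n 72 [0.0153 0.05   0.1565] [array([0.0082, 0.0243]), array([0.042 , 0.0592]), array([0.1372, 0.1646])]
13.8083
```

View pics/both1.png

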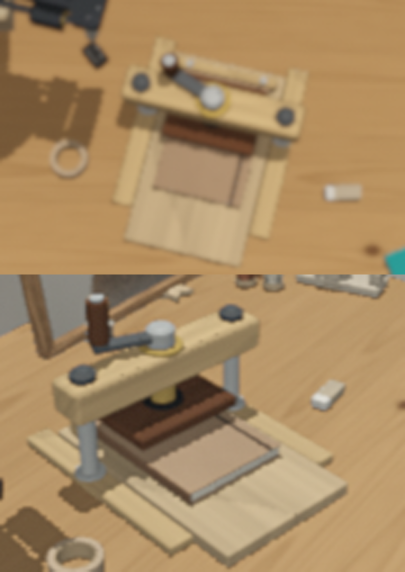

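The notebook is square: its front edge is at x ≈ -0.0965 all along its width, with the platen clear above it. The knob stands at back-left, about (0.0155, 0.0525) in the press frame. Next I'll grasp it and make a short first turn to calibrate the centre and the drag.

```bash
cat > turn.py <<'E'
from h import *
import json
def turn(st,deg,step=4.,stop=None,speed=.06):
    """st: c (centre offset, press frame), a (angle deg), f0, log"""
    end=st["a"]-deg
    while st["a"]>end+1e-6:
        st["a"]=max(st["a"]-step,end); t=np.radians(st["a"])
        r=np.array([np.cos(t),np.sin(t)]); tg=np.array([r[1],-r[0]])
        c=np.array(st["c"]); robot.servo_line(W(*(c+.055*r),.130),speed=speed); robot.dwell(.03)
        f=np.array(robot.read_force())-st["f0"]; fl=np.array([f[:2]@X,f[:2]@Y]); p=L(np.array(robot.read_position()))
        fr,ft=fl@r,-fl@tg
        st["c"]=(c+np.clip(.12*fr/4000,-.0004,.0004)*r).tolist()
        pa=np.degrees(np.arctan2(*(p[:2]-c)[::-1])); pa=st["a"]+(pa-st["a"]+180)%360-180
        st["log"].append([st["a"],pa,ft,fr,f[2]])
        if abs(fr)>30 or ft>25: print("FORCE",fr,ft); break
        if stop and stop(st): break
    json.dump(st,open("st.json","w"))
E
python3 - <<'E'
from turn import *
k=np.array([.0155,.0525])
robot.goto(W(*k,.25),RF); robot.servo_line(W(*k,.130),speed=.15)
f0=np.array(robot.read_force()); print(f0,robot.read_grip_width())
robot.move_gripper(0.); robot.dwell(.1)
f=np.array(robot.read_force())-f0; p=L(np.array(robot.read_position()))
print("grip",robot.read_grip_width(),robot.read_finger_force(),"f",f.round(1),"p",p.round(4))
y=p[1]; x=np.sqrt(max(.055**2-y*y,.01**2)); a=np.degrees(np.arctan2(y,p[0])); print(a,np.hypot(*p[:2]))
c=p[:2]-.055*np.array([np.cos(np.radians(a)),np.sin(np.radians(a))])
st=dict(c=c.tolist(),a=float(a),f0=f0.tolist(),log=[]); turn(st,40)
for l in st["log"]: print(np.round(l,1))
print(st["c"],robot.read_t(),robot.read_grip_width())
E
```

```text
[0.44510289 0.05611436 0.00690608] 0.5494262310537922
grip 0.23002441802940965 30.000168434344232 f [-1.   4.9  2.9] p [0.0158 0.0535 0.1305]
73.49417957901838 0.05575607152704719
[69.5 69.6  4.1  1.3  5.4]
[65.5 65.4  4.3 -0.3  5.7]
[61.5 61.4  4.  -0.8  5.4]
[57.5 57.4  3.3 -2.4  5.2]
[53.5 53.4  3.9 -2.2  6.9]
[49.5 49.3  2.5 -2.2  5.2]
[45.5 45.3  3.5 -3.2  6.5]
[41.5 41.3  2.8 -4.4  6.8]
[37.5 37.2  3.5 -3.3  6.5]
[33.5 33.3  3.8 -4.4  7.3]
[-0.00026439100824022534, 0.0002772769817641266] 18.875 0.23085758694651975
```

```bash
python3 - <<'E'
from turn import *
st=json.load(open("st.json"))
def stop(s):
    F=np.array(s["log"])[:,2]
    return len(F)>16 and F[-6:].mean()>F[:-9].mean()+2.0
turn(st,440,step=4,stop=stop)
A=np.array(st["log"]); print("swept",73.5-st["a"],len(A),robot.read_t(),st["c"])
print("ft",A[:,2].round(1).tolist()); print("fr",A[::3,3].round(1).tolist()); print("lag",(A[::3,1]-A[::3,0]).round(1).tolist())
E
```

```text
swept 412.00582042098165 103 45.225 [-0.002315405403991198, 0.002768096086562214]
ft [4.1, 4.3, 4.0, 3.3, 3.9, 2.5, 3.5, 2.8, 3.5, 3.8, 4.1, 2.9, 3.7, 3.1, 3.9, 4.0, 4.6, 3.4, 3.2, 4.2, 4.1, 2.2, 3.7, 3.9, 3.4, 3.3, 3.5, 3.1, 4.4, 3.7, 3.6, 3.8, 3.5, 3.6, 3.6, 3.8, 3.2, 3.4, 3.8, 3.4, 3.6, 2.7, 2.4, 3.2, 2.9, 2.0, 2.1, 3.2, 2.5, 2.5, 3.2, 3.3, 1.6, 2.1, 2.5, 2.4, 2.5, 3.3, 3.2, 2.7, 3.8, 3.2, 2.9, 3.1, 3.9, 3.7, 3.6, 3.8, 4.4, 2.9, 4.6, 4.1, 5.5, 4.6, 4.4, 4.1, 4.0, 4.8, 3.4, 3.7, 3.8, 4.8, 4.9, 3.5, 4.2, 3.4, 3.4, 3.5, 3.9, 3.6, 3.6, 3.4, 4.1, 4.3, 4.8, 5.0, 5.4, 5.4, 5.1, 5.6, 5.6, 5.7, 5.8]
fr [1.3, -2.4, -3.2, -4.4, -4.6, -6.4, -5.3, -6.7, -4.5, -5.0, -4.3, -2.9, -3.7, -3.1, -2.6, -3.5, -2.4, -3.1, -4.0, -2.3, -1.8, -1.8, -1.1, -1.4, 0.1, 0.5, -0.1, -0.1, 0.8, 0.5, -0.5, -0.0, -0.5, -0.7, -0.8]
lag [0.1, -0.1, -0.2, -0.2, -0.2, -0.1, 0.2, 0.5, 0.8, 1.1, 1.0, 0.9, 0.7, 0.4, 0.4, 0.5, 0.6, 0.7, 0.9, 1.2, 1.6, 2.0, 2.3, 2.5, 2.4, 2.2, 2.0, 1.6, 1.3, 1.0, 0.8, 0.7, 0.8, 0.8, 0.9]
```

The drag rose from about 3.5 to about 5.5 N around samples 93–96, which fits the expected +2 N at touch. I'll turn a little further so the ramp can confirm it.

```bash
python3 - <<'E'
from turn import *
st=json.load(open("st.json"))
turn(st,30,step=5,speed=.08)
A=np.array(st["log"]); print(A[-9:].round(2)); print(robot.read_t())
p,d=robot.grab_frame("scene"); np.savez("scene2.npz",p=p,d=d)
q=np.load("scene1.npz")["p"]; s=np.s_[215:290,235:345]
cv2.imwrite("pics/c2.png",cv2.resize(np.hstack([q[s],p[s]]),None,fx=3.6,fy=3.6,interpolation=cv2.INTER_CUBIC)[...,::-1])
s0=73.5-A[:,0]; m=s0>280
from scipy.optimize import curve_fit
best=[]
for t in np.arange(330,440,2):
    g=np.where(s0>t,2+1.6*np.radians(s0-t),0)[m]; r=A[m,2]-g; best.append((round(float(((r-r.mean())**2).mean()),3),int(t),round(float(r.mean()),2)))
print(sorted(best)[:14])
E
```

```text
[[-3.3051e+02 -3.2968e+02  5.5700e+00 -1.3300e+00  9.3100e+00]
 [-3.3451e+02 -3.3368e+02  5.7300e+00 -1.3100e+00  9.7000e+00]
 [-3.3851e+02 -3.3763e+02  5.8400e+00 -8.4000e-01  8.8900e+00]
 [-3.4351e+02 -3.4266e+02  6.2600e+00 -7.0000e-01  8.1600e+00]
 [-3.4851e+02 -3.4765e+02  5.7600e+00 -5.0000e-02  8.4900e+00]
 [-3.5351e+02 -3.5261e+02  7.1300e+00 -3.2000e-01  7.9500e+00]
 [-3.5851e+02 -3.5752e+02  6.6700e+00 -1.5000e-01  8.3500e+00]
 [-3.6351e+02 -3.6244e+02  6.7400e+00 -3.2000e-01  5.9800e+00]
 [-3.6851e+02 -3.6738e+02  6.5600e+00  3.3000e-01  5.7700e+00]]
46.925
[(0.432, 388, 3.82), (0.446, 400, 4.06), (0.448, 392, 3.9), (0.453, 384, 3.73), (0.453, 386, 3.8), (0.459, 398, 4.05), (0.46, 396, 3.98), (0.466, 390, 3.88), (0.471, 404, 4.14), (0.477, 382, 3.71), (0.477, 394, 3.97), (0.482, 402, 4.12), (0.493, 380, 3.64), (0.496, 408, 4.21)]
```

View pics/c2.png

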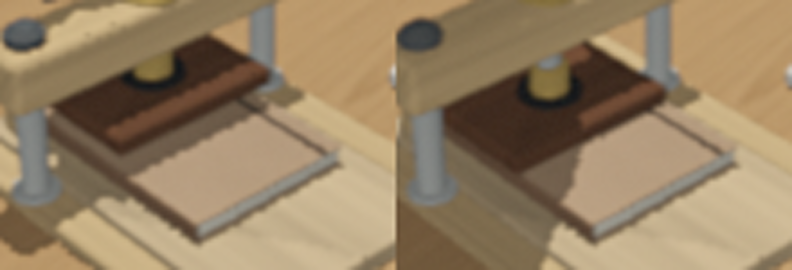

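```bash
python3 - <<'E'
from h import *
fr={"s0":np.load("scene0.npz")["d"],"s1":np.load("scene1.npz")["d"],"s2":np.load("scene2.npz")["d"]}
for k in(3,4,5): fr[f"s{k}"]=robot.grab_frame("scene")[1]
for k,d in fr.items():
    C=L(cloud("scene",d)); o=[]
    for x0,x1,lo,hi in((-.034,-.012,.028,.058),(-.034,-.022,.028,.058),(-.09,-.06,.018,.034)):
        m=(C[...,0]>x0)&(C[...,0]<x1)&(abs(C[...,1])<.048)&(C[...,2]>lo)&(C[...,2]<hi)
        z=C[m][:,2]; o+=[len(z),round(float(np.median(z))*1e3,2),round(float(z.std()*1e3),1)]
    print(k,o)
print(robot.read_t())
E
```

```text
s0 [303, 49.85, 1.1, 161, 49.77, 0.8, 463, 25.2, 1.2]
s1 [297, 49.93, 1.1, 154, 49.78, 0.8, 440, 25.28, 0.8]
s2 [304, 37.55, 1.3, 157, 37.43, 0.8, 444, 25.37, 0.9]
s3 [300, 37.59, 1.3, 159, 37.58, 0.8, 441, 25.38, 0.9]
s4 [307, 37.53, 1.5, 165, 37.32, 0.8, 438, 25.27, 0.9]
s5 [305, 37.56, 1.2, 165, 37.54, 1.0, 434, 25.35, 0.9]
47.125
```

The camera shows the platen dropped 12.35 mm and then stopped, so touch came at about 370°. The force onset gives about 373°. The crank is now about 66° past touch, so I'll add 24° and release.

```bash
python3 - <<'E'
from turn import *
st=json.load(open("st.json"))
turn(st,24,step=4,speed=.06)
print(np.array(st["log"])[-6:].round(2))
robot.move_gripper(.5); robot.dwell(.1)
p=L(np.array(robot.read_position())); f=np.array(robot.read_force()); print(p,f-st["f0"])
robot.servo_line(W(p[0],p[1],.25),speed=.2)
robot.goto(W(-.02,.19,.26),RF)
P,d=robot.grab_frame("top"); nb(d)
C=L(cloud("top",d)); K=C[(C[...,2]>.135)&(C[...,2]<.17)&(np.hypot(C[...,0],C[...,1])<.08)]; print("knob",len(K),K.mean(0))
cv2.imwrite("pics/end.png",cv2.resize(P[130:252,195:375],None,fx=3,fy=3)[...,::-1]); print(robot.read_t())
E
```

```text
[[-372.51 -371.19    7.42    0.88    5.99]
 [-376.51 -375.12    7.54    1.06    4.98]
 [-380.51 -379.04    7.7     1.19    5.57]
 [-384.51 -383.03    7.06    1.6     4.45]
 [-388.51 -386.96    7.42    0.47    4.48]
 [-392.51 -390.91    7.3     0.56    3.06]]
[ 0.04411247 -0.02689887  0.12998761] [-0.83417531  0.28608621  0.02004258]
bed z hist (array([ 92, 216, 355, 334, 237,  79,  16,   3,   0,   0,   0,   0,   0,
         0]), array([0.006, 0.008, 0.01 , 0.012, 0.014, 0.016, 0.018, 0.02 , 0.022,
       0.024, 0.026, 0.028, 0.03 , 0.032, 0.034]))
x by y: [(np.float64(-0.055), -0.1029), (np.float64(-0.045), -0.0959), (np.float64(-0.035), -0.0963), (np.float64(-0.025), -0.0962), (np.float64(-0.015), -0.0968), (np.float64(-0.005), -0.097), (np.float64(0.005), -0.0969), (np.float64(0.015), -0.0965), (np.float64(0.025), -0.0966), (np.float64(0.035), -0.0967), (np.float64(0.045), -0.0969)]
y by x: [(np.float64(-0.09), np.float64(-0.0538), np.float64(0.0478)), (np.float64(-0.075), np.float64(-0.0531), np.float64(0.0478)), (np.float64(-0.06), np.float64(-0.0533), np.float64(0.0476))]
rail x [0.04190312 0.05258681 0.06139725]
platen 236 [-0.0602 -0.0326 -0.0251] [-0.0534  0.0513] z [0.0328 0.0349 0.0367 0.0388 0.0411]
knob 72 [ 0.0452412  -0.02844532  0.15658838]
51.2833
```

View pics/end.png

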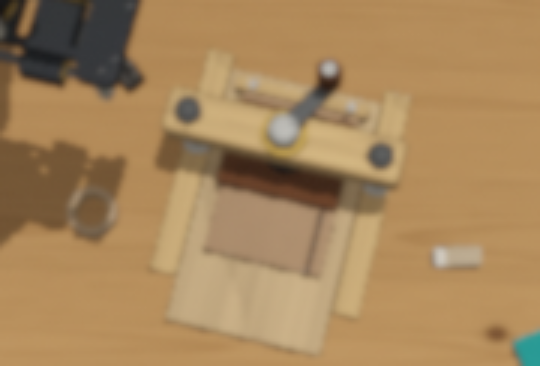

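The end view shows the notebook square against the stop and the knob released at about (329,72). The tape and eraser are where they started. The crank swept about 460°, so it is about 90° past touch.

```bash
python3 -c "
from rig import robot
print(robot.job_done())"
```

```text
the job is handed in; nothing more can be done
None
```

I handed the job in at about 51 s without seeing a verdict: the notebook sits square against the stop, and the crank was wound about 90° past first touch (around 125 N by the given spring figures, not measured directly) and let go; the tape and eraser stayed put, and the clip was not re-checked at the end.

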